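# Re-pin the stay of a key machine's swing guard

## Task

The swing guard of the key-cutting machine is loose because its stay bar hangs on the pin by the long slot. Lift the stay off the pin, swing the guard until its free edge is over the round setting button (not the square one), and drop the stay's round hole that fits there over the pin until the bar lies flat on the bracket. Feel for the pin gently without forcing the bar against it, let go, and leave everything else on the bench as it is.

Things in the scene. Friction and masses are not known exactly. Their poses are not given: they have to be found in the camera images.
- bracket: Fixed steel bracket carrying the pin; origin at the centre of its underside, on the grey machine bed (bed top 12 mm above the bench). Block 30 x 50 mm, 38 mm high, on a 50 x 70 mm foot, with a slot in its top along its y. Axes: z up; y level along the slot, pointing away from the guard; x level, across the slot, away from the robot. The stay's force on bracket and pin must stay below 25 N.
- pin_seat (a point): Middle of the bracket's flat top, 50 mm above the bench, axes as the bracket. NOT the pin: the pin (upright steel stud 8 mm thick, 14 mm above this top, its last 4 mm tapered to 6.5 mm) is clamped immovably in the slot at an unmeasured place, up to 9 mm either way from here along y, at x = 0. Find it by feel.
- guard_hinge (a point): Point on the guard's upright hinge axis, 52.5 mm above the bench, at x = +120, y = -142 mm in the axes of pin_seat (its own axes are parallel to those). Hinge post 20 mm thick, to 162 mm above the bench.
- guard (a joint): Angle of the swing guard about its upright hinge, rad. At 0 the guard points from the hinge along pin_seat's -x; grows as the free edge swings towards pin_seat's +y (clockwise seen from above); limits -0.7 to 0.7. Stiff hinge (0.12 N m friction), stays where it is left. Starts near 0.
- guard_edge (a point): Foot of the guard's free edge, 28 mm above the bench, 200 mm from the hinge axis. The guard is a clear upright panel in a steel frame, 8 mm thick, 28 to 169 mm above the bench. Axes turn with the guard: x from edge to hinge.
- stay_pivot (a point): Pivot by which the stay hangs on the guard, 52.5 mm above the bench: 120 mm from the hinge axis towards the free edge and 30 mm off the panel on the bracket side (at guard = 0: x = 0, y = -112 mm of pin_seat). The stay turns freely here about the upright axis and tilts about a level axis across the bar.
- stay (a joint): Tilt of the stay bar, rad: 0 lying level (flat on the bracket), grows as its knob end is lifted, limits -0.05 to 0.7; falls by its weight. Bar: steel, 26 mm wide, 5 mm thick, 208 mm long, about 0.16 kg with its knob, the pivot at half its thickness.
- opening_near (a point): Centre, at the bar's underside, of the round hole nearest the pivot: 10 mm across, 74 mm from the pivot. Seated over the pin it holds the guard at about +0.36 rad. Axes of this and the other points on the stay turn with the bar: y along the bar from pivot to knob, z up through it.
- opening_slot (a point): Centre, at the bar's underside, of the long slot (30 mm along the bar, 10 mm wide), 112 mm from the pivot. The pin stands in it at the start.
- opening_far (a point): Centre, at the bar's underside, of the round hole farthest from the pivot: 10 mm across, 150 mm from the pivot. Seated over the pin it holds the guard at about -0.31 rad.
- stay_knob (a point): Centre of the black plastic ball knob (22 mm across) on the stay's free end, to lift and move the stay by: 205 mm from the pivot along the bar and 37.5 mm above the bar's mid-thickness (90 mm above the bench with the bar level), on a 10 mm stem.
- round_button_top (a point): Middle of the top of the round brass setting button, 36 mm across, 10 mm high, fixed on the bed (top 22 mm above the bench). It stands at one of two places: about x = -67, y = -72 mm or x = -71, y = -203 mm of pin_seat; the square one has the other place. The guard's edge passes over both.
- square_button: The square brass setting button, 36 mm wide, 10 mm high, for other work; origin at the centre of its underside.

How it is judged:
On the way, in this order (a step that is already met when the one before it is completed fails the run):
1. the stay is lifted off the pin (value of joint stay above 0.1 rad), for 0.1 s.
2. a round hole of the stay is over the pin and the bar lies flat on the bracket (((horizontal distance between opening_near and pin_seat below 0.012 m and value of joint stay below 0.03 rad) or (horizontal distance between opening_far and pin_seat below 0.012 m and value of joint stay below 0.03 rad))), for 0.2 s.
At the end, for the whole second after the job is handed in: A round hole of the stay is over the pin (hole within 12 mm of pin_seat, bar level to 0.03 rad, so the pin stands in the hole), the guard's free edge is within 24 mm of the round button in plan, everything is still and released (horizontal distance between guard_edge and round_button_top below 0.024 m and ((horizontal distance between opening_near and pin_seat below 0.012 m and value of joint stay below 0.03 rad) or (horizontal distance between opening_far and pin_seat below 0.012 m and value of joint stay below 0.03 rad)) and velocity of joint guard between -0.02 and 0.02 rad/s); the robot touches nothing.
It fails at once if the stay is pressed or dragged against the pin or its bracket with more than 25 N (contact force between stay and bracket above 25 N).
It fails at once if a bystander is moved more than 30 mm (distance of any of lock_barrel, padlock, key_blank, key_blank2, screwdriver, chip_brush, oil_can, blank_tin from where it was at the start of the episode above 0.03 m).
It also fails if it takes over 58 s, if anything falls off the work surface, if the arm or the gripper's body presses on something with over 40 N, if the wrist force passes 120 N, or if a joint passes its speed limit or range.

## Robot

A 6-joint arm with a two-finger parallel gripper is mounted at the origin on the work surface. World frame = base frame: x ahead of the robot, y to its left, z up, the work surface at z = 0. Lengths are in m, angles in rad, forces in N, time in s.
With the tool pointing down it reaches from about 0.375 to 0.975 m from the base axis. Payload 3.8 kg.
Tool frame: the origin (TCP) lies on the centre line of the jaws, within the pads' length; the fingertips stand 8 mm ahead of it and the grasp point (between the pads) lies 11 mm behind it; z points along the fingers, y is the direction in which the jaws open and shut (so a half turn about z gives the same grasp; the last joint's range is limited). The gripper opens to 85 mm and grips with 20 to 120 N. Pads are 22 mm wide; open, the fingers measure 114 mm over their backs; the gripper's body (76 mm by 85 mm) begins 54 mm behind the grasp point. The pads swing forward as they close: fully open they stand 13 mm farther back than shut.
Start: joints at [1.161, 0.264, 1.604, -0, 1.274, -0.037], TCP at [0.246, 0.629, 0.239] pointing down, gripper open.
Joint ranges: [-2.63, 2.63], [-0.94, 2.18], [0.31, 2.57], [-1.31, 4.45], [0, 2.66], [-2.55, 2.55]. Speed limits (rad/s): [2.57, 2.57, 3.14, 3.14, 3.14, 3.14].

## Interface

Orientations are given as a rotation vector (axis times angle).
In Python, from workcell import * gives the robot as it stands.
- The arm moves only by the tool play_rows, never from a script. Its arguments are lists of equal length, an entry for each row: "slide": the shift along the tool's x, y, z in cm, a list of three; "delta_rot": the turn, a rotation vector about the tool's x, y, z in rad, a list of three. In form: {"slide": [[x, y, z], ...], "delta_rot": [[wx, wy, wz], ...]}. A call has 1 to 12 rows; each row is the pose to reach, as a shift and turn from the pose measured when the call began, along the tool's axes at that moment; what a row does not reach only later rows make up. A row lasts 1/12 s, in which the tool goes at most 41.7 mm and 7.16 degrees, less where a joint would pass 70% of its speed; a pose out of reach is approached as far as the arm can. A call with a gripper value outside its range is refused whole. "hand" is the opening, from 0 (shut) to 1 (fully open), set as the call begins (left out, the last holds). The fingers move at their own pace and stop on an object; "force" is the grip in N (left out, the last holds). Time passes only in rows, so rows that repeat a pose let the fingers close. It gives the time, the measured TCP pose, the force and the opening at its end, in the units of the state.
- read_state(): the state, without advancing time (a new reading comes with each control period).
- read_camera(name): name is "side" or "top"; returns a dict with "image" (420x560x3 uint8, red, green, blue), "depth" (420x560 float32, m along the optical axis (not along the pixel's ray), 0 where there is no reading), "fovy" (degrees; the focal length in pixels is half the picture's height over the tangent of half this angle, whatever the lens; pixels are square), "cx", "cy" (the principal point, pixels), "world_from_camera" (4x4, takes a point from camera to world coordinates). Camera axes: x right, y up, looking along -z (the intrinsics and any distortion apply to the point x, -y, -z); pixel columns grow to the right and rows downward; lengths in m; the calibration is good to about 2 mm. A picture is of the moment at which its call begins.
- finish_job(): hands the job in, once; it reports no verdict.
Trained networks look in a picture, given as the dict that the camera call returned (one of the last four; its "shot" number tells which), for a name from the list of things; names that differ only in an ending like _2 or _b are one class to them, and where a whole thing is asked for, a point or a joint stands for the part that bears it (a point fixed in the world has none). Each returns a list of dicts, best first, with "conf" (0 to 1); they miss things now and then, are a little off and sometimes report something else, mostly with a low value. They report only what shows in the picture. A call takes as long as a camera call.
- spot_in(target, picture): "bbox" ([centre column, centre row, width, height] in pixels, round what is visible of it).
- landmark_of(target, picture): "at" ([column, row] in pixels: a listed point, or the origin of a listed thing).
The state is a dict: "time": time; "q": joint angles; "joint_vel": joint speeds; "joint_torque": joint torques, N m; "tool_pos": TCP position; "tcp_rot": TCP orientation; "wrist_force": force on the tool from outside, world axes, zero at the start; "torque": the same for the moment, N m; "width": opening from 0.0 (shut) to 1.0 (fully open).
Only numpy, scipy, OpenCV 4.12 (cv2) and the standard library are available. Lean on these libraries where they do the work, as an engineer would, in place of code of your own. Each camera call takes 0.05 s, during which the arm holds its last target.

## Working session

There is one attempt and no reset: what is moved stays moved. The work goes in short steps, Python scripts to look and compute and a tool call to move; the robot and the scene stay as the last step left them, time stands still between calls to the robot, and variables do not carry over. Pictures are saved under pics/ and viewed, and the job is handed in when it is done.

Besides the shell and the picture viewer there is one more tool, called after "Emit:" as a command line: name --argument value ..., lists and objects as JSON in quotes. play_rows: Moves the arm, as the interface text tells. Its arguments: {"type":"object","properties":{"slide":{"type":"array"},"delta_rot":{"type":"array"},"hand":{"type":"number"},"force":{"type":"number"}},"required":["slide","delta_rot"]}

```bash
ls; mkdir -p pics
cat > h.py <<'E'
from workcell import *
import numpy as np, cv2
def save(p,n):
    cv2.imwrite('pics/'+n+'.png', cv2.cvtColor(p['image'],cv2.COLOR_RGB2BGR))
def f_of(p): return 210/np.tan(np.radians(p['fovy'])/2)
def ray(p,u,v):
    f=f_of(p); T=np.array(p['world_from_camera'])
    d=np.array([(u-p['cx'])/f, -(v-p['cy'])/f, -1.0])
    return T[:3,3], T[:3,:3]@d
def at_z(p,uv,z):
    o,d=ray(p,*uv); return o+d*(z-o[2])/d[2]
def at_depth(p,uv):
    o,d=ray(p,*uv); z=p['depth'][int(round(uv[1])),int(round(uv[0]))]; return o+d*z
def proj(p,P):
    T=np.array(p['world_from_camera']); c=T[:3,:3].T@(np.array(P)-T[:3,3]); f=f_of(p)
    return [p['cx']+f*c[0]/-c[2], p['cy']-f*c[1]/-c[2]]
E
python3 - <<'E'
from h import *
for n in ['top','side']:
    p=read_camera(n); save(p,n+'1')
    print(n,{k:v for k,v in p.items() if k not in('image','depth')})
    for t,z in [('pin_seat',.05),('bracket',.012),('guard_hinge',.0525),('guard_edge',.028),('stay_pivot',.0525),('opening_near',.05),('opening_slot',.05),('opening_far',.05),('stay_knob',.09),('round_button_top',.022),('square_button',.012)]:
        for r in landmark_of(t,p)[:2]:
            print(t,np.round(r['at'],1),round(r['conf'],2),np.round(at_z(p,r['at'],z),4))
print(read_state())
E
```

```text
pics
top {'fovy': 48.215932905044426, 'cx': 284.89147948315946, 'cy': 203.87226073165968, 'world_from_camera': array([[-0.01634308,  0.99027946, -0.13812855,  0.49082117],
       [-0.99983876, -0.01515789,  0.00962797, -0.00381851],
       [ 0.00744065,  0.13826363,  0.99036751,  0.84621889],
       [ 0.        ,  0.        ,  0.        ,  1.        ]]), 'shot': 1}
pin_seat [288.3 235.8] 0.9 [ 0.5471 -0.0164  0.05  ]
bracket [289.1 235.8] 0.84 [ 0.5497 -0.0185  0.012 ]
guard_hinge [381.3 177.8] 0.6 [ 0.6444 -0.1785  0.0525]
guard_edge [360.6 293.7] 0.58 [ 0.4473 -0.1392  0.028 ]
stay_pivot [354.7 247.9] 0.94 [ 0.5247 -0.1281  0.0525]
opening_near [312.9 236.8] 0.92 [ 0.5447 -0.0582  0.05  ]
opening_slot [288.8 232.6] 0.61 [ 0.5525 -0.0174  0.05  ]
opening_far [266.4 231.5] 0.72 [0.555  0.0206 0.05  ]
opening_far [361.8 295.5] 0.23 [ 0.4455 -0.1374  0.05  ]
stay_knob [230.7 226.2] 0.67 [0.5612 0.0769 0.09  ]
round_button_top [321.6 275.8] 0.61 [ 0.4786 -0.0735  0.022 ]
square_button [393.6 294.8] 0.84 [ 0.4436 -0.1996  0.012 ]
side {'fovy': 47.59105672266986, 'cx': 277.0591074820943, 
[... 878 characters left out ...]
[263.7 375.8] 0.81 [ 0.443  -0.2048  0.012 ]
{'time': 1.2, 'q': array([ 1.16110520e+00,  2.63933270e-01,  1.60400889e+00,  2.77077906e-05,
        1.27370093e+00, -3.68762547e-02]), 'joint_vel': array([ 0.00052938,  0.00101364, -0.00297932, -0.00020188, -0.00024608,
       -0.00048558]), 'joint_torque': array([ 1.95798025e-04, -5.15045822e+01, -3.67737079e+01, -1.10639996e-04,
        6.37200192e-04,  1.04951516e-05]), 'tool_pos': array([0.24583532, 0.62863062, 0.23925247]), 'tcp_rot': array([-5.82236317e-01, -3.08713018e+00,  6.80426583e-05]), 'wrist_force': array([-0.41389187, -0.28670303, -0.75943776]), 'torque': array([ 0.02874411, -0.04040793,  0.01547176]), 'width': 1.0013497486153953}
```

View pics/top1.png

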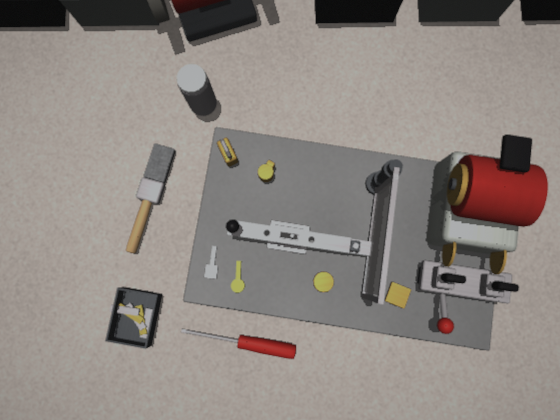

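View pics/side1.png

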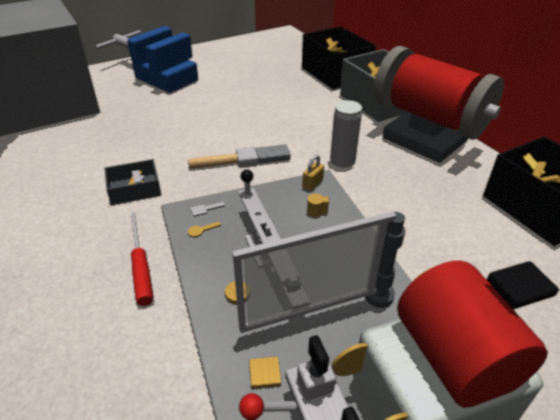

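```bash
cat >> h.py <<'E'
def frame():
    F=np.load('frame.npy'); return F[:2],F[2]
def w2l(P):
    o,a=frame(); c,s=np.cos(a),np.sin(a); d=np.array(P)[:2]-o; return np.array([c*d[0]+s*d[1],-s*d[0]+c*d[1]])
def l2w(p):
    o,a=frame(); c,s=np.cos(a),np.sin(a); return o+np.array([c*p[0]-s*p[1],s*p[0]+c*p[1]])
E
python3 - <<'E'
from h import *
from scipy.optimize import least_squares
pts=[]
P={n:read_camera(n) for n in('top','side')}
loc={'pin_seat':(0,0,.05),'bracket':(0,0,.012),'guard_hinge':(.12,-.142,.0525),'round_button_top':(-.067,-.072,.022),'square_button':(-.071,-.203,.012)}
obs=[]
for n,p in P.items():
    for t,(x,y,z) in loc.items():
        r=landmark_of(t,p)
        if r: obs.append((t,n,x,y,at_z(p,r[0]['at'],z)[:2]))
def res(v):
    c,s=np.cos(v[2]),np.sin(v[2]); 
    return np.concatenate([[v[0]+c*x-s*y-w[0],v[1]+s*x+c*y-w[1]] for _,_,x,y,w in obs])
s=least_squares(res,[.547,-.017,-.15],loss='soft_l1',f_scale=.002)
print(s.x); np.save('frame.npy',s.x)
for o,r in zip(obs,res(s.x).reshape(-1,2)): print(o[:2],np.round(r*1000,1))
for n,t,z in [(n,t,z) for n in P for t,z in [('guard_edge',.028),('stay_pivot',.0525),('opening_near',.05),('opening_far',.05),('stay_knob',.09)]]:
    r=landmark_of(t,P[n])
    if r: print(n,t,np.round(w2l(at_z(P[n],r[0]['at'],z))*1000,1), round(r[0]['conf'],2))
p=P['top'];im=cv2.cvtColor(p['image'],cv2.COLOR_RGB2BGR)
a=cv2.resize(im[205:265,215:335],None,fx=6,fy=6,interpolation=cv2.INTER_CUBIC)
cv2.imwrite('pics/ztop1.png',a)
p=P['side'];im=cv2.cvtColor(p['image'],cv2.COLOR_RGB2BGR)
a=cv2.resize(im[160:300,210:330],None,fx=4.2,fy=4.2,interpolation=cv2.INTER_CUBIC)
cv2.imwrite('pics/zside1.png',a)
E
```

```text
[ 0.55082732 -0.01706306 -0.20105736]
('pin_seat', 'top') [ 1.3 -2.6]
('bracket', 'top') [-2.3  1.5]
('guard_hinge', 'top') [2.9 0.9]
('round_button_top', 'top') [-4.8  5.8]
('square_button', 'top') [2.4 0.4]
('pin_seat', 'side') [ 0.9 -8. ]
('bracket', 'side') [-1.2  0.6]
('guard_hinge', 'side') [ 1.  -7.4]
('round_button_top', 'side') [-0.9 -1.2]
('square_button', 'side') [-0.9  3. ]
top guard_edge [ -76.5 -145.1] 0.87
top stay_pivot [  -1.6 -112. ] 0.75
top opening_near [  2.1 -37.2] 0.59
top opening_far [-3.3 39.5] 0.84
top stay_knob [-4.6 93.3] 0.58
side stay_pivot [   1.3 -113.2] 0.58
side opening_near [ -5.1 -38. ] 0.81
side opening_far [-1.2 34.9] 0.65
side stay_knob [-10.2  84.7] 0.67
```

View pics/ztop1.png

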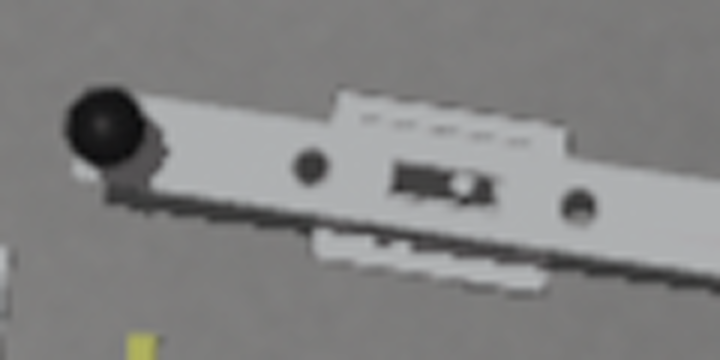

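View pics/zside1.png

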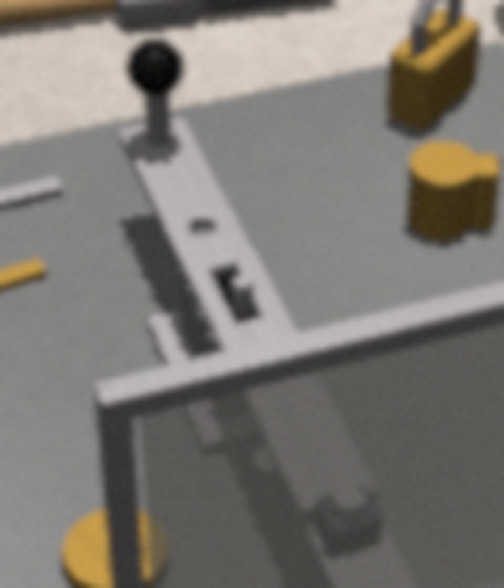

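Run:
```python
from h import *
p=read_camera('top')
def z(u,v): return ((u+.5)/6-.5+215,(v+.5)/6-.5+205)
for n,u,v,h in [('far',312,167,.0545),('near',579,208,.0545),('slotL',392,178,.055),('slotR',497,191,.055),('pin',462,187,.064),('knob',105,126,.09),('footTL',330,90,.05)]:
    w=at_z(p,z(u,v),h); print(n,np.round(w,4),np.round(w2l(w)*1000,1))
im=p['image'].astype(int)
# buttons / bed corners
hsv=cv2.cvtColor(p['image'],cv2.COLOR_RGB2HSV)
m=cv2.inRange(hsv,(18,100,80),(35,255,255))
n,l,s,c=cv2.connectedComponentsWithStats(m)
for i in range(1,n):
    if s[i,4]>150: w=at_z(p,c[i],.022); print(s[i],np.round(c[i],1),np.round(w,4),np.round(w2l(w)*1000,1))
D=p['depth']
for u,v in [(323,282),(398,294),(270,260),(290,229),(233,226)]: print(np.round(at_depth(p,(u,v)),4))
```

```text
far [0.5531 0.0202 0.0545] [-5.3 37. ]
near [ 0.5403 -0.0547  0.0545] [ -2.8 -39. ]
slotL [ 0.5496 -0.0023  0.055 ] [-4.2 14.2]
slotR [ 0.5454 -0.0317  0.055 ] [ -2.3 -15.4]
pin [ 0.5461 -0.0217  0.064 ] [-3.7 -5.5]
knob [0.5622 0.0747 0.09  ] [-7.2 92.2]
footTL [0.5752 0.015  0.05  ] [17.5 36.3]
[217 138  20  25 185] [226.7 150.8] [0.7039 0.0913 0.022 ] [128.3 136.8]
[258 160  16  20 226] [266.1 170.5] [0.6667 0.0209 0.022 ] [105.9  60.3]
[456 164  12  39 226] [462.8 183.5] [ 0.6376 -0.3308  0.022 ] [ 147.7 -290.1]
[231 261  14  32 217] [237.7 279.9] [0.474  0.0721 0.022 ] [-93.1  72. ]
[313 272  21  20 317] [323.1 281.5] [ 0.4688 -0.0758  0.022 ] [-68.6 -74. ]
[385 282  26  26 431] [397.5 294.8] [ 0.4441 -0.204   0.022 ] [ -67.3 -204.5]
[ 0.468  -0.0757  0.0219]
[ 0.4454 -0.2048  0.0226]
[0.5075 0.016  0.0128]
[ 0.5581 -0.0194  0.0554]
[0.5605 0.0721 0.1008]
```

```bash
cat >> h.py <<'E'
from scipy.spatial.transform import Rotation as Rn
def tgt(xyz,yb):
    "xyz TCP world; yb = bar yaw (bar dir = (-sin,cos)); prints slide cm and delta_rot from now"
    s=read_state(); R=Rn.from_rotvec(s['tcp_rot'])
    best=None
    for sg in(1,-1):
        y=sg*np.array([np.cos(yb),np.sin(yb),0]); z=np.array([0,0,-1.]); x=np.cross(y,z)
        d=(R.inv()*Rn.from_matrix(np.c_[x,y,z])).as_rotvec()
        if best is None or np.linalg.norm(d)<np.linalg.norm(best): best=d
    sl=R.inv().apply(np.array(xyz)-s['tool_pos'])*100
    print('t',round(s['time'],2),'slide',np.round(sl,2),'rot',np.round(best,3)); return sl,best
def st():
    s=read_state(); print('t',round(s['time'],2),'pos',np.round(s['tool_pos'],4),'F',np.round(s['wrist_force'],2),'T',np.round(s['torque'],3),'w',round(s['width'],3))
E
python3 - <<'E'
from h import *
np.save('frame.npy',np.array([.5475,-.0158,-.168]))
tgt([.562,.0745,.16],-.168); st()
E
```

```text
t 2.35 slide [-49.62 -40.09   7.93] rot [0.    0.    1.366]
t 2.35 pos [0.2459 0.6286 0.2393] F [ 0.62 -0.11  0.34] T [ 0.006 -0.031 -0.007] w 0.996
```

Emit:
play_rows --slide '[[-2,-1.6,0],[-4.7,-3.8,0.3],[-7.5,-6,0.6],[-10.2,-8.3,1],[-13,-10.5,1.4],[-15.8,-12.7,1.8],[-18.5,-15,2.2],[-21.3,-17.2,2.6],[-24,-19.4,3],[-26.8,-21.6,3.4],[-29.5,-23.9,3.8],[-32.3,-26.1,4.2]]' --delta_rot '[[0,0,0.07],[0,0,0.15],[0,0,0.23],[0,0,0.31],[0,0,0.39],[0,0,0.47],[0,0,0.55],[0,0,0.63],[0,0,0.71],[0,0,0.79],[0,0,0.87],[0,0,0.95]]' --hand 0.6

```text
time: 3.35
tool_pos: [0.4521, 0.2663, 0.1974]
tcp_rot: [1.934, 2.475, 0.001]
wrist_force: [0.3, 0.5, 0.1]
width: 0.597
```

```bash
python3 -c "
from h import *
tgt([.562,.0745,.15],-.168); st()"
```

```text
t 3.35 slide [-21.27   6.02   4.74] rot [ 0.001 -0.     0.412]
t 3.35 pos [0.4521 0.2663 0.1974] F [0.31 0.47 0.11] T [ 0.073 -0.033  0.008] w 0.597
```

Emit:
play_rows --slide '[[-3,0.9,0.7],[-6,1.7,1.4],[-9,2.6,2],[-12,3.4,2.7],[-15,4.3,3.4],[-17.5,5,4],[-19.5,5.6,4.4],[-20.7,5.9,4.7],[-21.3,6,4.7],[-21.3,6,4.7]]' --delta_rot '[[0,0,0.06],[0,0,0.12],[0,0,0.18],[0,0,0.24],[0,0,0.3],[0,0,0.35],[0,0,0.39],[0,0,0.41],[0,0,0.41],[0,0,0.41]]'

```text
time: 4.18
tool_pos: [0.5621, 0.0735, 0.1504]
tcp_rot: [-2.398, -2.029, -0.001]
wrist_force: [0.5, 0.1, 0.5]
width: 0.6
```

```bash
python3 -c "
from h import *
tgt([.562,.0745,.079],-.168); st()
p=read_camera('side');save(p,'s2')
p=read_camera('top');save(p,'t2')"
```

```text
t 4.18 slide [ 0.1  -0.02  7.14] rot [ 0.    -0.     0.002]
t 4.18 pos [0.5621 0.0735 0.1504] F [0.52 0.08 0.49] T [ 0.009  0.032 -0.005] w 0.6
```

View pics/s2.png

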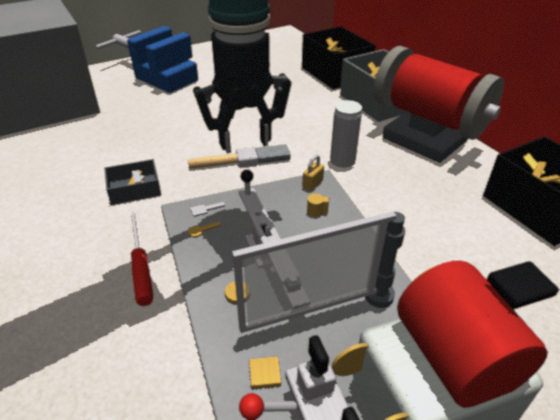

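View pics/t2.png

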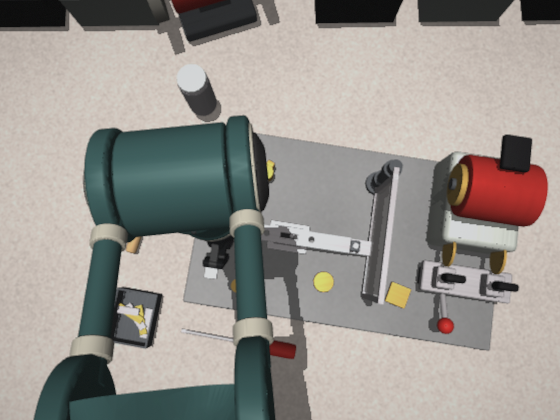

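The side view shows the fingers above the knob, at about (225,140) and (267,140), with the knob at (247,176). The gripper is centred on it, so I'm going down.

Emit:
play_rows --slide '[[0.1,0,1.5],[0.1,0,3.2],[0.1,0,5],[0.1,0,6.3],[0.1,0,7],[0.1,0,7.1],[0.1,0,7.1]]' --delta_rot '[[0,0,0],[0,0,0],[0,0,0],[0,0,0],[0,0,0],[0,0,0],[0,0,0]]'

```text
time: 4.87
tool_pos: [0.5616, 0.0764, 0.0796]
tcp_rot: [-2.396, -2.031, -0.001]
wrist_force: [0.5, 0.6, 1.7]
width: 0.604
```

Emit:
play_rows --slide '[[0,0,0],[0,0,0],[0,0,0],[0,0,0],[0,0,0],[0,0,0],[0,0,0]]' --delta_rot '[[0,0,0],[0,0,0],[0,0,0],[0,0,0],[0,0,0],[0,0,0],[0,0,0]]' --hand 0.0 --force 25

```text
time: 5.45
tool_pos: [0.5627, 0.0766, 0.0808]
tcp_rot: [2.396, 2.031, 0.004]
wrist_force: [-0.4, 0.6, 6.0]
width: 0.234
```

```bash
python3 -c "
from h import *
st()
p=read_camera('side');cv2.imwrite('pics/s3.png',cv2.cvtColor(cv2.resize(p['image'][100:300,160:360],None,fx=3,fy=3,interpolation=2),4))"
```

```text
t 5.45 pos [0.5627 0.0766 0.0808] F [-0.38  0.65  6.04] T [ 0.129  0.002 -0.023] w 0.234
```

View pics/s3.png

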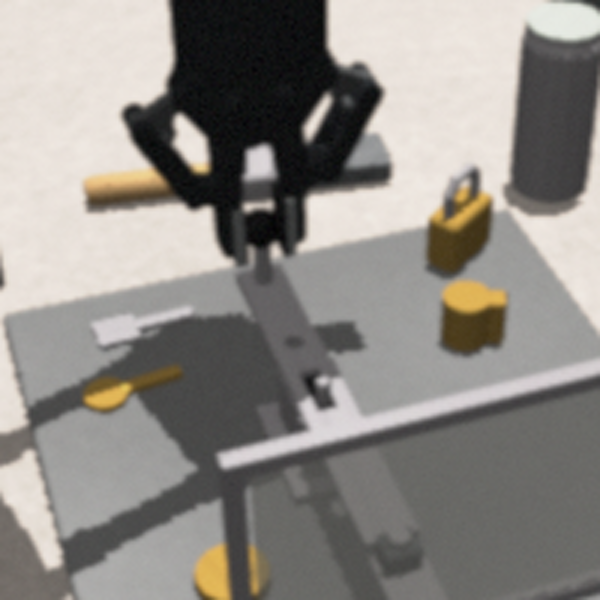

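Emit:
play_rows --slide '[[-0.1,0,-0.5],[-0.2,0,-1.0],[-0.35,0,-1.5],[-0.48,0,-2.0],[-0.63,0,-2.5],[-0.79,0,-3.0],[-0.97,0,-3.5],[-1.15,0,-4.0],[-1.36,0,-4.5],[-1.6,0,-5.0],[-1.82,0,-5.5],[-2.0,0,-5.9]]' --delta_rot '[[0,0,0],[0,0,0],[0,0,0],[0,0,0],[0,0,0],[0,0,0],[0,0,0],[0,0,0],[0,0,0],[0,0,0],[0,0,0],[0,0,0]]'

```text
time: 6.5
tool_pos: [0.5592, 0.0562, 0.1403]
tcp_rot: [2.396, 2.031, 0.004]
wrist_force: [-0.0, -0.8, -2.2]
width: 0.24
```

```bash
python3 -c "
from h import *
st()
p=read_camera('side');cv2.imwrite('pics/s4.png',cv2.cvtColor(cv2.resize(p['image'][100:300,160:360],None,fx=3,fy=3,interpolation=2),4))
p=read_camera('top');cv2.imwrite('pics/t4.png',cv2.cvtColor(cv2.resize(p['image'][160:320,220:420],None,fx=4,fy=3.75,interpolation=2),4))"
```

```text
t 6.5 pos [0.5592 0.0562 0.1403] F [-0.05 -0.82 -2.24] T [-0.1   -0.011 -0.023] w 0.24
```

View pics/s4.png

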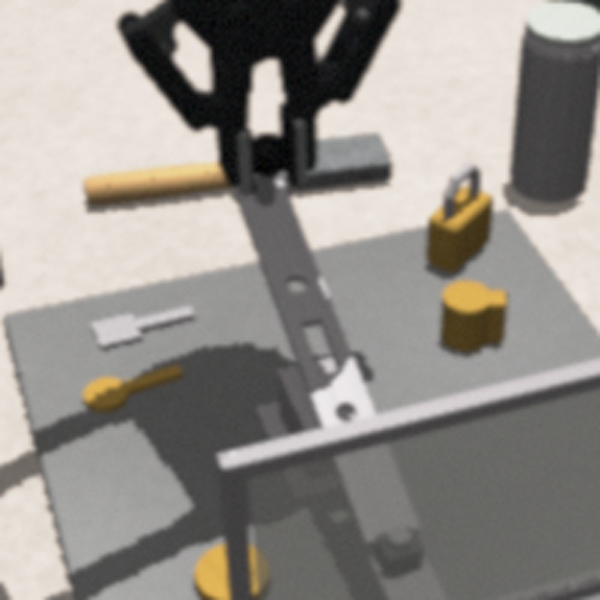

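View pics/t4.png

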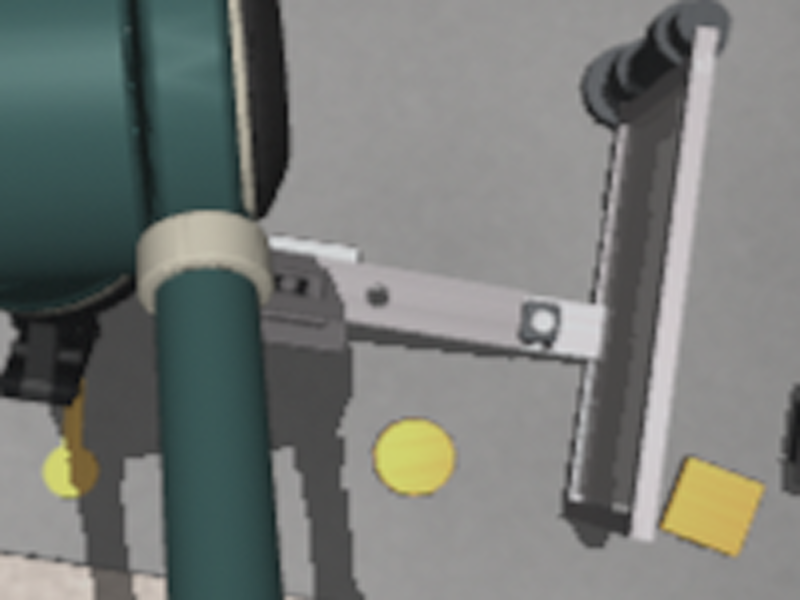

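```bash
cat >> h.py <<'E'
from scipy.optimize import brentq
H=np.array([120.,-142.])
def piv(g): return H+np.array([-120*np.cos(g)+30*np.sin(g),120*np.sin(g)+30*np.cos(g)])
def seat(py,d=74.):
    pin=np.array([0,py]); g=brentq(lambda g:np.linalg.norm(piv(g)-pin)-d,-.1,.6)
    u=(pin-piv(g))/d; return g,u,piv(g)
def knob(P,u,t):
    r=205*np.cos(t)-37.5*np.sin(t); return P+u*r, 52.5+205*np.sin(t)+37.5*np.cos(t)
E
python3 - <<'E'
from h import *
for py in(-8,-6,-4,0):
    g,u,P=seat(py); K,_=knob(P,u,0); e=H+200*np.array([-np.cos(g),np.sin(g)])
    print(py,round(g,3),np.round(u,3),P.round(1),'knob',K.round(1),'edge-button',np.round(e-[-67,-72],1))
    for t in(.3,.15): 
        K,z=knob(P,u,t); w=l2w(K/1000); print('   ',t,K.round(1),w.round(4),round(z,1), 'yaw bar',round(np.arctan2(-u[0],u[1])-.168,3))
print(w2l([.5592,.0562])*1000)
E
```

```text
-8 0.271 [-0.168  0.986] [ 12.4 -80.9] knob [-22.  121.1] edge-button [ -5.7 -16.4]
    0.3 [-18.6 101.2] [0.5461 0.0871] 148.9 yaw bar 0.001
    0.15 [-20.7 113.3] [0.5461 0.0994] 120.2 yaw bar 0.001
-6 0.292 [-0.185  0.983] [ 13.7 -78.7] knob [-24.3 122.7] edge-button [ -4.5 -12.4]
    0.3 [-20.5 102.8] [0.5444 0.089 ] 148.9 yaw bar 0.018
    0.15 [-22.8 115. ] [0.5442 0.1014] 120.2 yaw bar 0.018
-4 0.314 [-0.204  0.979] [ 15.1 -76.4] knob [-26.7 124.2] edge-button [-3.2 -8.3]
    0.3 [-22.6 104.4] [0.5427 0.0909] 148.9 yaw bar 0.038
    0.15 [-25.1 116.5] [0.5422 0.1033] 120.2 yaw bar 0.038
0 0.359 [-0.246  0.969] [ 18.2 -71.7] knob [-32.2 127. ] edge-button [-0.2  0.3]
    0.3 [-27.3 107.4] [0.5386 0.0946] 148.9 yaw bar 0.081
    0.15 [-30.3 119.3] [0.5376 0.1069] 120.2 yaw bar 0.081
[-0.50390308 72.94269039]
```

Emit:
play_rows --slide '[[0.2,-0.1,0],[0.5,-0.3,0],[0.8,-0.5,0],[1.1,-0.7,0],[1.4,-0.9,0],[1.7,-1.1,0],[2.0,-1.3,0],[2.3,-1.5,0],[2.6,-1.7,0],[2.8,-1.9,0],[3.0,-2.0,0],[3.0,-2.0,0]]' --delta_rot '[[0,0,-0.01],[0,0,-0.03],[0,0,-0.05],[0,0,-0.07],[0,0,-0.09],[0,0,-0.11],[0,0,-0.13],[0,0,-0.15],[0,0,-0.16],[0,0,-0.17],[0,0,-0.18],[0,0,-0.18]]'

```text
time: 7.6
tool_pos: [0.5451, 0.0897, 0.1409]
tcp_rot: [2.202, 2.238, 0.007]
wrist_force: [-0.0, -0.9, -1.6]
width: 0.237
```

```bash
python3 -c "
from h import *
st()
p=read_camera('side');cv2.imwrite('pics/s5.png',cv2.cvtColor(cv2.resize(p['image'][100:300,160:360],None,fx=3,fy=3,interpolation=2),4))
for q in (p,read_camera('top')):
  for t,z in [('guard_edge',.028),('stay_pivot',.0525),('opening_near',.072),('stay_knob',.149)]:
    for r in landmark_of(t,q)[:1]: w=at_z(q,r['at'],z); print(t,np.round(r['at'],1),w.round(4),(w2l(w)*1000).round(1),round(r['conf'],2))
p=q;cv2.imwrite('pics/t5.png',cv2.cvtColor(cv2.resize(p['image'][160:320,220:420],None,fx=4,fy=3.75,interpolation=2),4))"
```

```text
t 7.6 pos [0.5451 0.0897 0.1409] F [-0.04 -0.91 -1.63] T [ 0.099 -0.059  0.061] w 0.237
guard_edge [235.3 295.8] [ 0.4613 -0.0882  0.028 ] [-72.9 -85.8] 0.95
stay_pivot [293.6 265.3] [ 0.5478 -0.0977  0.0525] [ 14.  -80.7] 0.97
opening_near [266.7 220.6] [ 0.5492 -0.0168  0.072 ] [ 1.8 -0.7] 0.89
stay_knob [230.2 146.2] [0.5407 0.0809 0.149 ] [-22.9  94.2] 0.8
guard_edge [328.5 285.1] [ 0.4627 -0.0845  0.028 ] [-72.1 -81.9] 0.59
stay_pivot [338.3 235. ] [ 0.5469 -0.1011  0.0525] [ 13.7 -84.2] 0.72
opening_near [295.3 233.3] [ 0.5495 -0.0277  0.072 ] [  3.9 -11.4] 0.7
```

View pics/s5.png

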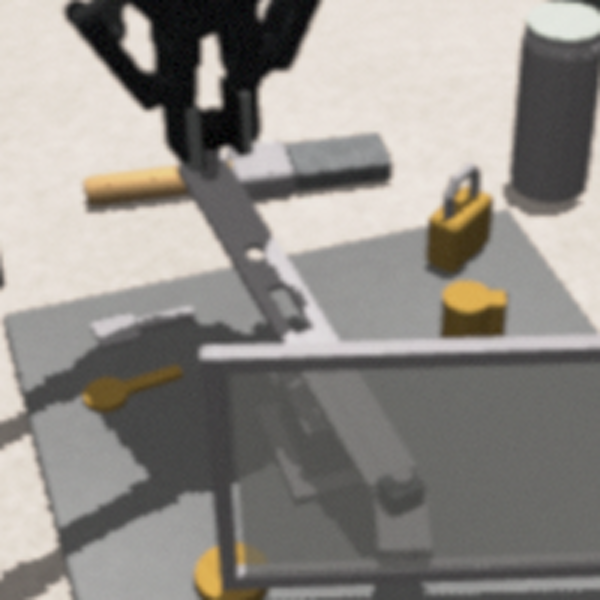

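View pics/t5.png

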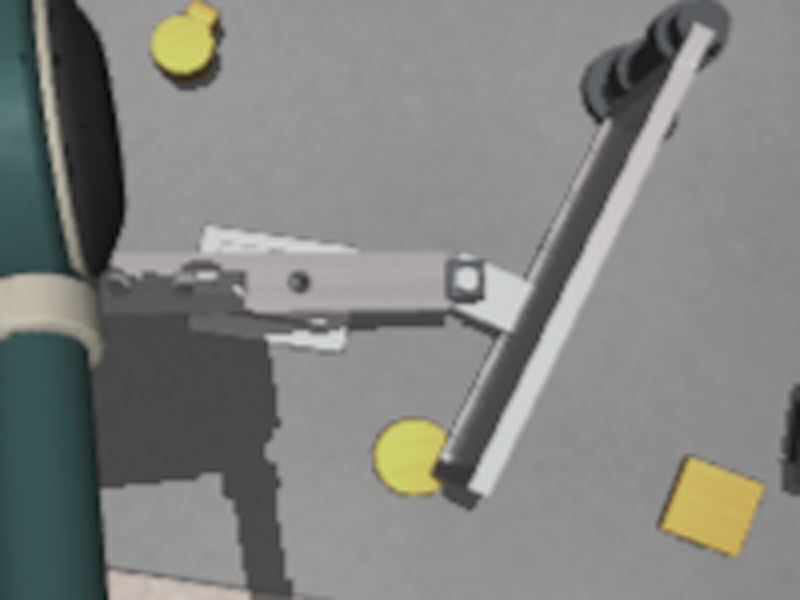

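```bash
python3 -c "
from h import *
p=read_camera('top')
g=cv2.cvtColor(p['image'],cv2.COLOR_RGB2GRAY).astype(float)
c=g[230:241,290:301]; print(c.astype(int))
m=np.clip(c.max()*0+150-c,0,None); yy,xx=np.mgrid[230:241,290:301]
w=m*((xx-295)**2+(yy-235)**2<12); uv=((w*xx).sum()/w.sum(),(w*yy).sum()/w.sum()); print(uv)
W=at_z(p,uv,.0765); print(W, w2l(W)*1000, w2l([.5461,-.0217])*1000)
"
```

```text
[[170 170 170 170 169 169 170 169 169 169 169]
 [171 171 171 172 167 165 169 170 170 171 170]
 [172 172 167 152 132 126 144 165 172 171 171]
 [172 171 149 111  90  87 104 134 161 170 170]
 [173 173 137 117 100  79  84 115 156 170 170]
 [171 172 135 127 108  77  81 101 150 170 170]
 [169 169 143 116  92  77  81 115 153 167 167]
 [166 166 154 118  84  76  95 139 161 164 164]
 [168 168 165 153 141 134 144 160 167 166 166]
 [169 169 169 169 166 164 167 169 169 169 168]
 [172 172 172 172 172 172 171 171 171 171 171]]
(np.float64(294.9107669616519), np.float64(234.98893805309734))
[ 0.54636617 -0.02690102  0.0765    ] [  0.7383431  -11.13432335] [-0.39374565 -6.05103002]
```

Emit:
play_rows --slide '[[0.1,0,0.2],[0.2,0,0.4],[0.35,0,0.7],[0.5,0,1.0],[0.65,0,1.3],[0.8,0,1.6],[0.9,0,1.8],[0.95,0,1.9],[0.95,0,1.9]]' --delta_rot '[[0,0,0],[0,0,0],[0,0,0],[0,0,0],[0,0,0],[0,0,0],[0,0,0],[0,0,0],[0,0,0]]'

```text
time: 8.9
tool_pos: [0.5446, 0.0985, 0.1212]
tcp_rot: [2.203, 2.237, 0.004]
wrist_force: [0.2, -1.0, -1.5]
width: 0.234
```

```bash
python3 -c "
from h import *
st()
p=read_camera('top')
g=cv2.cvtColor(p['image'],cv2.COLOR_RGB2GRAY).astype(float)
print(g[230:241,287:300].astype(int))
cv2.imwrite('pics/t6.png',cv2.cvtColor(cv2.resize(p['image'][210:260,260:330],None,fx=10,fy=10,interpolation=2),4))
"
```

```text
t 8.9 pos [0.5446 0.0985 0.1212] F [ 0.18 -1.02 -1.52] T [-0.265 -0.012  0.025] w 0.234
[[175 174 174 174 173 173 173 173 173 173 172 173 173]
 [175 176 176 175 175 175 175 175 174 174 174 174 174]
 [177 176 177 177 173 156 144 147 164 174 176 176 175]
 [178 178 178 172 150 121  98  96 125 163 176 175 175]
 [178 178 178 157 121 154 158 108  80 145 174 175 176]
 [178 178 177 166 170 195 175 113  70 128 167 175 175]
 [177 177 176 182 197 206 157  90  72 120 161 173 174]
 [172 172 172 175 169 150 109  78  89 136 165 170 170]
 [173 173 172 172 159 121 100 105 135 162 171 171 171]
 [175 175 174 174 171 161 155 156 165 172 173 172 172]
 [176 176 176 175 176 175 176 175 175 174 175 175 175]]
```

View pics/t6.png

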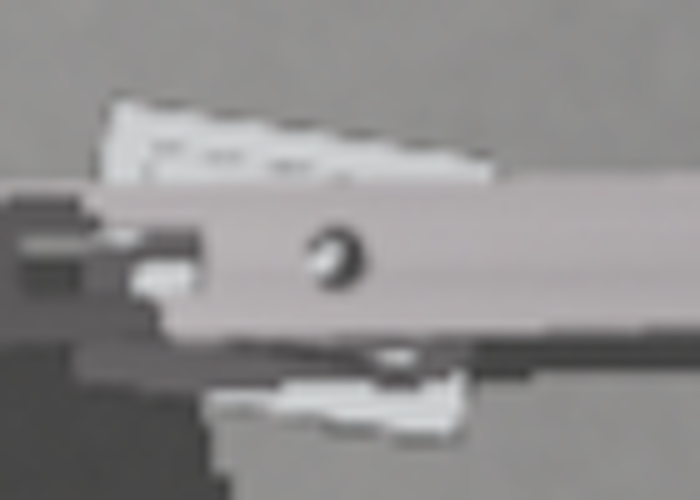

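```bash
python3 -c "
from h import *
p=read_camera('top')
for uv,z in [((293.3,235.2),.0696),((291.9,235.6),.064),((292.1,235.5),.064)]:
  W=at_z(p,uv,z); print(W.round(4), (w2l(W)*1000).round(1))
"
```

```text
[ 0.5466 -0.0244  0.0696] [ 0.5 -8.7]
[ 0.5463 -0.0222  0.064 ] [-0.1 -6.5]
[ 0.5465 -0.0226  0.064 ] [ 0.1 -6.8]
```

Emit:
play_rows --slide '[[0.05,0,0.15],[0.12,0,0.3],[0.18,0,0.45],[0.23,0,0.6],[0.29,0,0.75],[0.33,0,0.88],[0.36,0,0.98],[0.36,0,0.98]]' --delta_rot '[[0,0,0],[0,0,0],[0,0,0],[0,0,0],[0,0,0],[0,0,0],[0,0,0],[0,0,0]]'

```text
time: 9.67
tool_pos: [0.5447, 0.1023, 0.1116]
tcp_rot: [2.203, 2.237, 0.005]
wrist_force: [0.3, -1.3, -0.6]
width: 0.234
```

```bash
python3 -c "
from h import *
st()
p=read_camera('top')
cv2.imwrite('pics/t7.png',cv2.cvtColor(cv2.resize(p['image'][210:260,260:330],None,fx=10,fy=10,interpolation=2),4))
"
```

```text
t 9.67 pos [0.5447 0.1023 0.1116] F [ 0.34 -1.32 -0.56] T [-0.138 -0.073  0.01 ] w 0.234
```

View pics/t7.png

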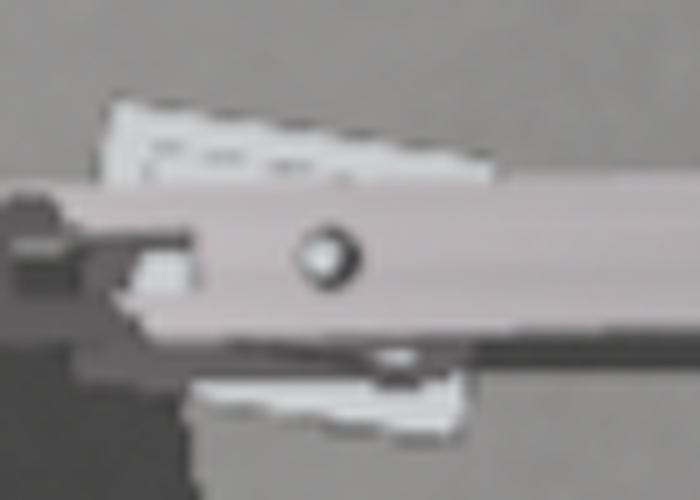

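Emit:
play_rows --slide '[[0.06,0,0.15],[0.11,0,0.3],[0.16,0,0.45],[0.2,0,0.6],[0.25,0,0.75],[0.3,0,0.9],[0.34,0,1.05],[0.39,0,1.2],[0.42,0,1.3],[0.44,0,1.4],[0.44,0,1.4]]' --delta_rot '[[0,0,0],[0,0,0],[0,0,0],[0,0,0],[0,0,0],[0,0,0],[0,0,0],[0,0,0],[0,0,0],[0,0,0],[0,0,0]]'

```text
time: 10.63
tool_pos: [0.5446, 0.1068, 0.0975]
tcp_rot: [2.204, 2.237, 0.005]
wrist_force: [-0.2, -0.3, -1.7]
width: 0.238
```

```bash
python3 -c "
from h import *
st()
p=read_camera('top')
cv2.imwrite('pics/t8.png',cv2.cvtColor(cv2.resize(p['image'][210:260,260:330],None,fx=10,fy=10,interpolation=2),4))
"
```

```text
t 10.63 pos [0.5446 0.1068 0.0975] F [-0.16 -0.3  -1.72] T [-0.14  -0.025  0.026] w 0.238
```

View pics/t8.png

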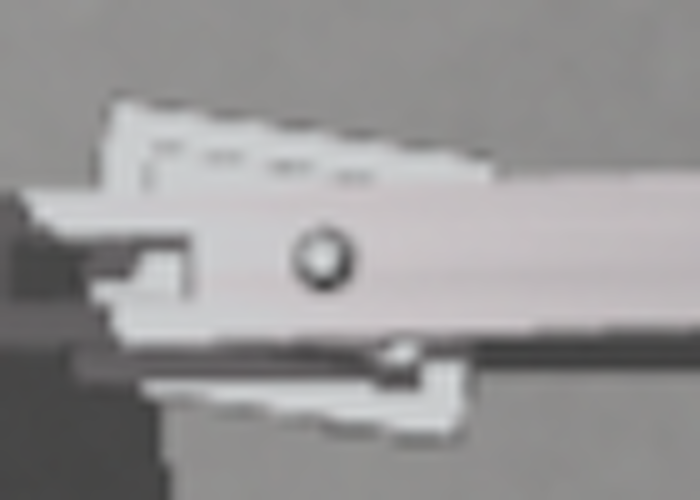

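Emit:
play_rows --slide '[[0.04,0,0.15],[0.08,0,0.3],[0.12,0,0.45],[0.16,0,0.6],[0.2,0,0.75],[0.23,0,0.9],[0.26,0,1.05],[0.28,0,1.2],[0.3,0,1.3],[0.31,0,1.4],[0.31,0,1.4]]' --delta_rot '[[0,0,0],[0,0,0],[0,0,0],[0,0,0],[0,0,0],[0,0,0],[0,0,0],[0,0,0],[0,0,0],[0,0,0],[0,0,0]]'

```text
time: 11.6
tool_pos: [0.5446, 0.1102, 0.0835]
tcp_rot: [2.204, 2.237, 0.005]
wrist_force: [0.5, 1.2, -0.1]
width: 0.234
```

```bash
python3 -c "
from h import *
st()
p=read_camera('top')
cv2.imwrite('pics/t9.png',cv2.cvtColor(cv2.resize(p['image'][210:260,260:330],None,fx=10,fy=10,interpolation=2),4))
p=read_camera('side');cv2.imwrite('pics/s9.png',cv2.cvtColor(cv2.resize(p['image'][100:300,160:360],None,fx=3,fy=3,interpolation=2),4))
"
```

```text
t 11.6 pos [0.5446 0.1102 0.0835] F [ 0.52  1.23 -0.09] T [ 0.163  0.002 -0.046] w 0.234
```

View pics/t9.png

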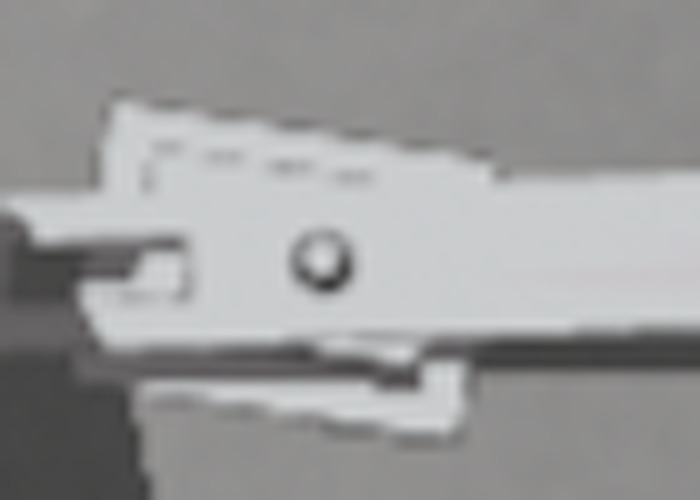

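View pics/s9.png

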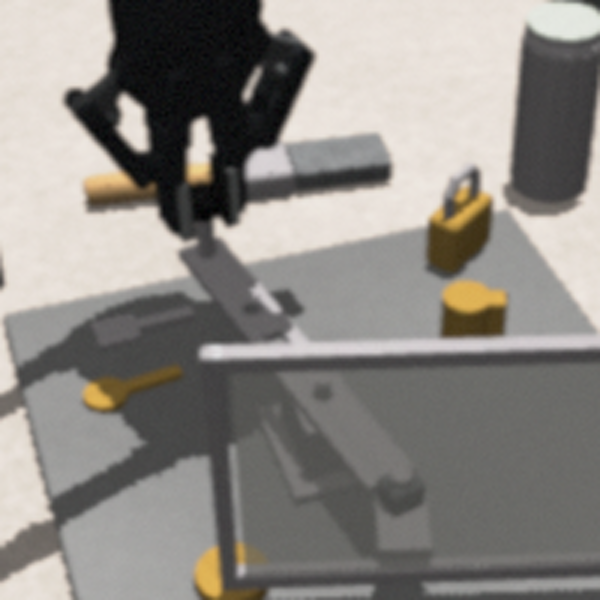

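Emit:
play_rows --slide '[[0.01,0,0.05],[0.02,0,0.1],[0.02,0,0.15],[0.03,0,0.2],[0.03,0,0.2]]' --delta_rot '[[0,0,0],[0,0,0],[0,0,0],[0,0,0],[0,0,0]]'

```text
time: 12.12
tool_pos: [0.5446, 0.1104, 0.0816]
tcp_rot: [2.204, 2.237, 0.005]
wrist_force: [-0.9, 1.6, -0.4]
width: 0.234
```

Emit:
play_rows --slide '[[0,0,0],[0,0,0],[0,0,0],[0,0,0],[0,0,0],[0,0,0]]' --delta_rot '[[0,0,0],[0,0,0],[0,0,0],[0,0,0],[0,0,0],[0,0,0]]' --hand 0.6

```text
time: 12.62
tool_pos: [0.5447, 0.1104, 0.0816]
tcp_rot: [2.204, 2.237, 0.005]
wrist_force: [0.3, -0.4, 0.5]
width: 0.601
```

Emit:
play_rows --slide '[[0,0,-0.8],[0,0,-2],[0,0,-4],[0,0,-6],[0,0,-8],[0,0,-10],[0,0,-12],[2,0,-14],[5,0,-15],[8,0,-15],[11,0,-15],[13,0,-15]]' --delta_rot '[[0,0,0],[0,0,0],[0,0,0],[0,0,0],[0,0,0],[0,0,0],[0,0,0],[0,0,0],[0,0,0],[0,0,0],[0,0,0],[0,0,0]]'

```text
time: 13.62
tool_pos: [0.5426, 0.2427, 0.2343]
tcp_rot: [2.203, 2.238, 0.011]
wrist_force: [-0.4, -1.1, -0.4]
width: 0.602
```

```bash
python3 -c "
from h import *
st()
p=read_camera('top');save(p,'t10')
cv2.imwrite('pics/t10z.png',cv2.cvtColor(cv2.resize(p['image'][195:295,220:350],None,fx=6,fy=6,interpolation=2),4))
D=p['depth']
for u,v in [(300,235),(285,236),(320,235),(250,236),(262,236)]: print(u,v,at_depth(p,(u,v)).round(4))
q=read_camera('side');save(q,'s10')
for q in(p,q):
  for t,z in [('guard_edge',.028),('round_button_top',.022),('stay_pivot',.0525),('opening_near',.05),('pin_seat',.05),('stay_knob',.09)]:
    for r in landmark_of(t,q)[:1]: w=at_z(q,r['at'],z); print(t,np.round(r['at'],1),(w2l(w)*1000).round(1),round(r['conf'],2))
"
```

```text
t 13.62 pos [0.5426 0.2427 0.2343] F [-0.35 -1.1  -0.36] T [ 0.006  0.002 -0.013] w 0.602
300 235 [ 0.548  -0.0363  0.0511]
285 236 [ 0.5467 -0.0108  0.0524]
320 235 [ 0.5473 -0.0699  0.0546]
250 236 [0.5474 0.0482 0.0553]
262 236 [0.5502 0.0297 0.0114]
guard_edge [326.2 286.1] [-74.4 -78.2] 0.7
round_button_top [326.3 277.3] [-59.5 -76.9] 0.72
stay_pivot [335.  236.3] [ 10.7 -79. ] 0.91
opening_near [337. 238.] [  8.5 -83. ] 0.62
pin_seat [288.9 233.7] [ 3.4 -1.2] 0.7
stay_knob [208.6 238. ] [-26.1 125.7] 0.97
guard_edge [233.4 293.2] [-74.1 -80.6] 0.6
round_button_top [235.2 290.3] [-69.4 -71.5] 0.66
stay_pivot [293.3 265.2] [ 13.7 -80.4] 0.71
stay_knob [227.7 171.5] [-25.7 113.2] 0.6
```

View pics/t10z.png

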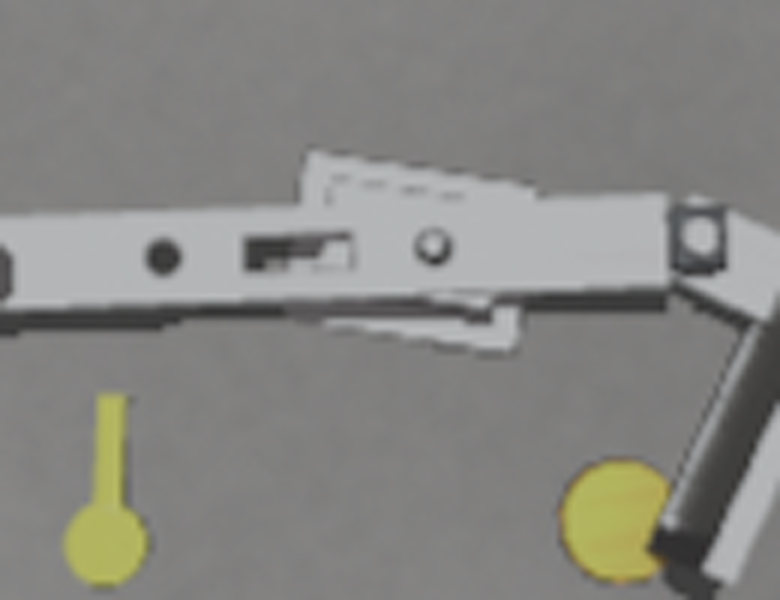

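View pics/s10.png

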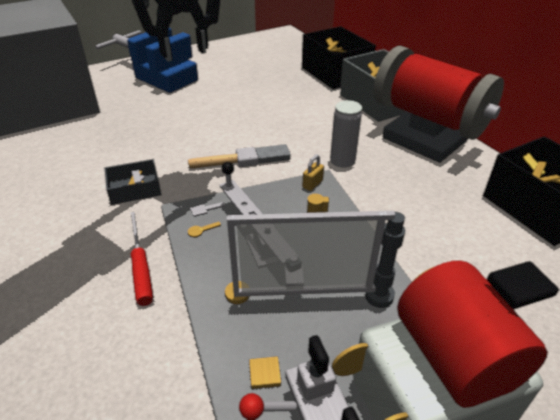

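```bash
python3 -c "
from h import *
p=read_camera('top')
P=[]
for u in list(range(222,258))+list(range(300,330)):
  for v in range(233,242):
    w=at_depth(p,(u,v))
    if abs(w[2]-.055)<.012: P.append(w)
P=np.array(P); print(len(P))
u=np.array([0.02,1.0]); s=P[:,:2]@u
A=np.c_[s,np.ones(len(s))]
c=np.polyfit(s,P[:,2],1); r=P[:,2]-np.polyval(c,s); print(c, r.std(), 'pivot z',np.polyval(c,-.094))
for a,b in[(-.1,-.07),(-.07,-.04),(.02,.05),(.05,.12)]:
  k=(s>a)&(s<b); print(a,k.sum(),np.median(P[k,2]) if k.any() else None)
d=[]
" ; sleep 0
```

```text
565
[-0.0025722   0.05448245] 0.0013154217689942942 pivot z 0.05472423147310901
-0.1 27 0.054783966351201197
-0.07 162 0.054740982668829596
0.02 18 0.053862423241458623
0.05 277 0.05426583990607359
```

```bash
python3 -c "
from h import *
st(); print(finish_job())"
```

```text
t 14.37 pos [0.5423 0.2398 0.2318] F [ 0.46  0.16 -0.78] T [-0.023  0.031 -0.019] w 0.598
the job is handed in; nothing more can be done
None
```

The stay now sits with its near round hole over the pin, the guard's edge is over the round button, and I handed the job in at about 14.4 s. The job call returns no verdict, so the figures below are my own checks.

I lifted the stay by its knob to about 0.3 rad and drew the guard round to about +0.3 rad. I then lowered the near hole over the pin, which the top camera showed through the hole about 6 mm from the seat centre on the guard side. After that I let go and backed off.

- **Seating:** the top picture shows the pin tip standing inside the hole. A depth fit along the bar gives a tilt of about -0.003 rad, so it lies flat.
- **Edge over the button:** I estimate the guard's edge about 10–13 mm from the round button's centre, against the 24 mm allowed. This figure is the least certain. The networks' positions differed from each other by several mm, and the top view of the button is partly hidden by the guard.
- **Forces:** the wrist force read at each stop stayed below about 3 N during the lift, swing and lowering. The highest stop reading of the job was 6 N, while closing on the knob. I did not measure the stay's contact force on the pin directly.
- **Other things on the bench:** the gripper is clear of the stay and guard, and nothing else appears to have moved in the final pictures.

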